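Tip a glass filter disc out of its nest and set it on the inspection stand

ROBOT

A 6-joint arm with a two-finger parallel gripper is mounted at the origin on a cart in front of the work surface, level with it; the furniture and walls round the work are solid. World frame = base frame: x ahead of the robot, y to its left, z up, the work surface at z = 0. Lengths are in m, angles in rad, forces in N, time in s.
With the tool pointing down it reaches from about 0.35 to 0.775 m from the base axis. Payload 5.5 kg.
Tool frame: the origin (TCP) lies at the very end of the fingers, on their centre line; the grasp point (between the pads) lies 19 mm behind it; z points along the fingers, y is the line along which they close (so a half turn about z gives the same grasp; the last joint's range is limited). The gripper opens to 85 mm and grips with 20 to 120 N. Pads are 22 mm wide; open, the fingers measure 114 mm over their backs; the gripper's body (76 mm by 85 mm) begins 54 mm behind the grasp point. The pads swing forward as they close: fully open they stand 13 mm farther back than shut.
Start: joints at [-1.421, 0.313, 0.046, 1.304, 0, 1.431], TCP at [0.164, -0.551, 0.231] pointing down, gripper open.
Joint ranges: [-2.76, 2.76], [-0.86, 1.69], [-1.03, 1.26], [-2.2, 2.34], [-1.47, 1.5], [-3.14, 3.14]. Speed limits (rad/s): [2.57, 2.57, 3.14, 3.14, 3.14, 3.14].

INTERFACE

Orientations are given as [roll, pitch, yaw] about the fixed x, y, z axes, in that order (R = Rz(yaw) Ry(pitch) Rx(roll)).
In Python, from workcell import arm gives the robot as it stands.
- The arm moves only by the shell command python3 nudge.py 'ROWS' [OPENING]. ROWS is a JSON list of rows, 1 to 5 of them, each of 4 numbers: dx, dy, dz in m, then a turn about the tool's z in rad; each row is the pose to reach, as a shift and turn from the pose commanded when the command began, along the tool's axes at that moment; what a row does not reach only later rows make up. A row lasts 1/12 s, in which the tool goes at most 0.0417 m and 0.125 rad, less where a joint would pass 70% of its speed; a pose out of reach is approached as far as the arm can. OPENING is the finger opening in m, set as the command begins (- or left out keeps the last). The fingers move at their own pace and stop on an object; the grip force is fixed at half the most. Time passes only in rows, so rows that do not move let the fingers close. It prints the time, the measured TCP pose, the force, the opening and the grip force at its end.
- arm.observe(): the state, without advancing time (a new reading comes with each control period).
- arm.capture(name): name is "side" or "top" or "wrist"; returns (picture, depth): 480x640x3 uint8, red, green, blue; 480x640 float32, m along the optical axis (not along the pixel's ray), 0 where there is no reading.
- arm.camera_model(name): a dict with "K" (3x3 intrinsics, pixels), "dist_coeffs" ([k1, k2, p1, p2, k3] as OpenCV has them; the pictures are not rectified), "position" and "orientation" of the camera in the world; the wrist camera has in their place "hand_eye" (4x4, takes a point from camera to tool coordinates, whose origin is the TCP and whose axes are the flange's). Camera axes: x right, y down, z forward; pixel columns grow to the right and rows downward; lengths in m; the calibration is good to about 2 mm. A picture is of the moment at which its call begins: read the wrist's pose just before it. camera_model takes no time and is no camera call.
- arm.sign_off(): hands the job in; it is judged then, once.
The state is a dict: "time_s": time; "qpos": joint angles; "joint_velocities": joint speeds; "effort": joint torques, N m; "tool_pos": TCP position; "ee_rot": TCP orientation; "wrist_force": force on the tool from outside, world axes, zero at the start; "moment": the same for the moment, N m; "gripper_width": finger opening in m; "grasp_force": force on a finger pad.
Only numpy, scipy, OpenCV 4.12 (cv2) and the standard library are available. Lean on these libraries where they do the work, as an engineer would, in place of code of your own. Each camera call takes 0.05 s, during which the arm holds its last target. There are 200 camera calls.

TASK

Slide the red-knobbed latch of the grey nest fully outward so that it frees the filter disc, then press down the disc's far edge over the well so that the disc tips up and stays leaning in its pocket with its near edge raised. Take it by the raised edge and stand it on the two pegs of the inspection stand, leaning back flat against the lamp panel, let go, and only then flip the stand's lamp toggle fully over, away from the robot. Leave the other things on the bench where they are.

Things in the scene. Friction and masses are not known exactly. Their poses are not given: they have to be found in the camera images.
- disc: Loose round filter disc, amber glass in a black mount, 100 mm diameter, 12 mm thick, 0.1 to 0.2 kg, smooth. Origin at the centre of its underside, z is its axis (up at the start). It starts flat in the nest's pocket, top about 1 mm below the rim, held down by the latch; 3 mm play all round leaves no room for fingers beside it.
- disc_center (a point): Centre of the disc, 6 mm above its origin, halfway through its thickness.
- nest: Fixed grey block 140 x 140 mm, 64 mm high, with an eight-sided open pocket 106 mm across. Origin at the underside's centre, below the pocket's centre; x points from the near side (robot) to the far side, z up. The near part of the pocket is a shelf on which the disc lies, the far part a deep well. An arm at x = -30 mm, 30 mm wide, out to y = +115 mm, carries the latch.
- well_edge (a point): Point where to press: x = +40 mm, y = 0 in the nest's frame, at rim height (64 mm), over the disc's far edge and the well. A closed gripper fits into the well here down to 25 mm below the rim, pressing 35 to 40 mm from the nest's centre.
- latch (a joint): Sliding latch in m: 0 = closed, its steel tongue overlaps the disc's rim and stops it from tipping; grows as the latch slides along the nest's +y, outward; 0.032 = fully out. The tongue is clear of the disc from 0.024. It stays where it is left; sliding takes about 1.5 N.
- latch_knob (a point): Middle of the latch's red knob: a block 16 mm along the nest's x, 26 mm along y, 30 mm high, its top 12 mm above this point (about 99 mm above the bench). Free to pinch from above across x, with the steel tongue 15 mm below this point (upper face, 6 mm above the rim) and steel guides up to 7 mm above the rim.
- stand: Fixed white inspection stand, base 130 mm (x) by 205 mm (y, from -70 to +135 mm) and 18 mm high. Origin under the middle of the panel's place; x points away from the robot. It carries the lamp panel and, at y = +105 mm, the lamp toggle.
- panel: Lamp panel, fixed on the stand: 124 mm wide, 82 mm high, 10 mm thick, leaning back by 0.18 rad. Origin at the middle of the lower edge of its front face, on the base; z runs up along the face, y across, x into the panel (away from the robot).
- rest_point (a point): Disc centre when it stands flat against the panel on both steel pegs: (-6, 0, 62.7) mm in the panel's frame. Pegs: 10 mm diameter, out of the face toward the robot at y = +-32 mm, axis at z = 18 mm, 34 mm long, ends turned up 10 mm. The disc's top then stands 31 mm above the panel's upper edge, free for the fingers.
- lamp_switch (a joint): Lamp toggle in rad: starts at 0 to 0.1, leaning toward the robot (0.5 rad from upright); grows as it is pushed away from the robot (stand's +x); about 1.0 is fully over. It stays where it is left.
- lamp_switch_tip (a point): Upper end of the toggle, a red lever 70 mm long, pivoted 22 mm above the stand's base (40 mm above the bench) at stand x = 0, y = +105 mm.
- timer: White bench timer lying flat, 70 x 66 x 16 mm; leave alone.
- red_pen: Red pen lying down, 145 mm; leave alone.
- shelf_edge (a point): Middle of the sharp edge (along nest y) where the shelf, 51 mm above the bench, ends and the well begins: nest x = +4 mm. The disc's balance point lies just on the shelf side, so it lies flat by itself; pressed at its far edge (a few newtons, until the fingertips are some 25 mm below the rim) it tips over this edge.
- well_toe (a point): Foot of the well's sloping far wall, at the well's floor (6 mm above the bench, nest x = +36 mm; the wall rises to nest x = +53 mm at 36 mm height). The tipped disc slides down this wall until its lower edge stands on the floor and stays leaning on the shelf edge by itself, tilted about 61 degrees, its near edge raised about 45 mm above the shelf.
- carton: White and blue carton standing up, 48 x 58 x 75 mm; leave alone.
- red_box: Closed red slide box, 89 x 51 x 34 mm; leave alone.

How it is judged:
By the outcome, as a careful person would: the job done as asked, in the order asked, and still so for the second after the job is handed in, with the robot touching nothing.
It also fails if it takes over 64 s, if anything falls off the work surface, if the arm or the gripper's body presses on something with over 40 N, if the wrist force passes 120 N, or if a joint passes its speed limit or range.

## Working session

There is one attempt and no reset: what is moved stays moved. The work goes in short steps, Python scripts to look and compute and a shell command to move; the robot and the scene stay as the last step left them, time stands still between calls to the robot, and variables do not carry over. Pictures are saved under pics/ and viewed, at most 13 in all, crops included, and the job is handed in when it is done.

```bash
ls; mkdir -p pics; cat > h.py <<'E'
import numpy as np, cv2
from scipy.spatial.transform import Rotation as Ro
from workcell import arm
def Rm(o): 
    o=np.array(o); 
    return o if o.shape==(3,3) else Ro.from_euler('xyz',o).as_matrix()
def cam(name):
    m=arm.camera_model(name)
    if 'hand_eye' in m:
        s=arm.observe(); T=np.eye(4);T[:3,:3]=Rm(s['ee_rot']);T[:3,3]=s['tool_pos']
        T=T@np.array(m['hand_eye'])
    else:
        T=np.eye(4);T[:3,:3]=Rm(m['orientation']);T[:3,3]=m['position']
    return np.array(m['K']),np.array(m['dist_coeffs']),T
def ray(c,uv):
    p=cv2.undistortPoints(np.array(uv,float).reshape(-1,1,2),c[0],c[1])[:,0]
    return np.c_[p,np.ones(len(p))]@c[2][:3,:3].T
def onz(c,uv,z):
    d=ray(c,uv);o=c[2][:3,3]; return o+d*((z-o[2])/d[:,2])[:,None]
def dep(c,uv,D): 
    uv=np.array(uv,float).reshape(-1,2); z=np.array([D[int(round(v)),int(round(u))] for u,v in uv])
    return c[2][:3,3]+ray(c,uv)*z[:,None]
def cloud(c,D):
    v,u=np.mgrid[:480,:640]; uv=np.c_[u.ravel(),v.ravel()]
    P=c[2][:3,3]+ray(c,uv)*D.ravel()[:,None]; P[D.ravel()<=0]=np.nan
    return P.reshape(480,640,3)
E
python3 - <<'E'
from h import *
for n in ['top','side']:
    c=cam(n); I,D=arm.capture(n); cv2.imwrite(f'pics/{n}0.png',I[:,:,::-1]); np.savez(f'{n}0.npz',I=I,D=D)
    m=arm.camera_model(n);print(n,m['position'],m['orientation'],c[0][0,0])
print(arm.observe())
print(arm.camera_model('wrist')['hand_eye'])
E
```

```text
nudge.py
pics
workcell.py
top [ 0.40715681 -0.11014609  1.39449927] [-3.01498414 -0.00617551 -1.54967089] 474.48695226834406
side [0.17233775 1.09897054 0.56103003] [-1.93721930e+00  2.66792988e-04 -2.82483049e+00] 470.8945792208919
{'time_s': 0.1, 'qpos': array([-1.42061609e+00,  3.13909697e-01,  4.51067394e-02,  1.30359742e+00,
       -1.45904533e-05,  1.43118608e+00]), 'joint_velocities': array([ 0.0004177 , -0.0025457 ,  0.0013245 ,  0.00157243,  0.00078622,
        0.00093096]), 'effort': array([ 1.97211666e-03, -4.81724274e+01,  2.99243975e+01,  1.27522746e-02,
       -2.22348986e-04,  9.82063113e-06]), 'tool_pos': array([ 0.16422035, -0.5505835 ,  0.2305127 ]), 'ee_rot': array([-3.14000218e+00, -2.08766739e-04,  2.89790327e-01]), 'wrist_force': array([ 1.18022838, -0.15625011, -0.11988482]), 'moment': array([ 0.00130748,  0.02134653, -0.00950661]), 'grasp_force': 0.0, 'gripper_width': 0.08531556102833202}
[[ 2.10109648e-04 -9.59474496e-01 -2.81795399e-01  7.07574643e-02]
 [ 9.99999920e-01  1.06087696e-04  3.84396598e-04 -7.12715384e-04]
 [-3.38923708e-04 -2.81795458e-01  9.59474442e-01 -1.41835983e-01]
 [ 0.00000000e+00  0.00000000e+00  0.00000000e+00  1.00000000e+00]]
```
View pics/top0.png

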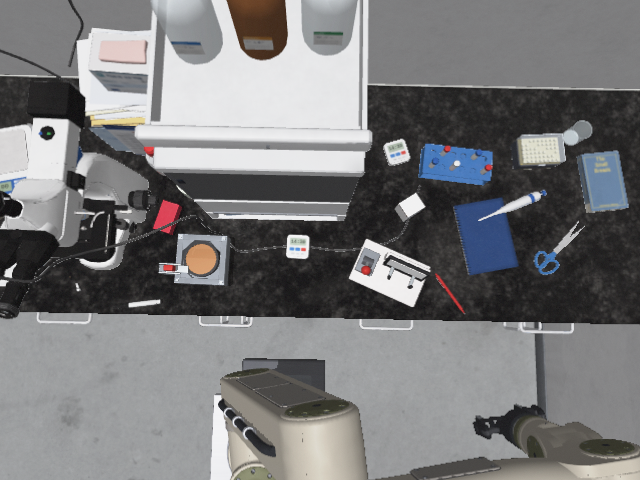

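View pics/side0.png

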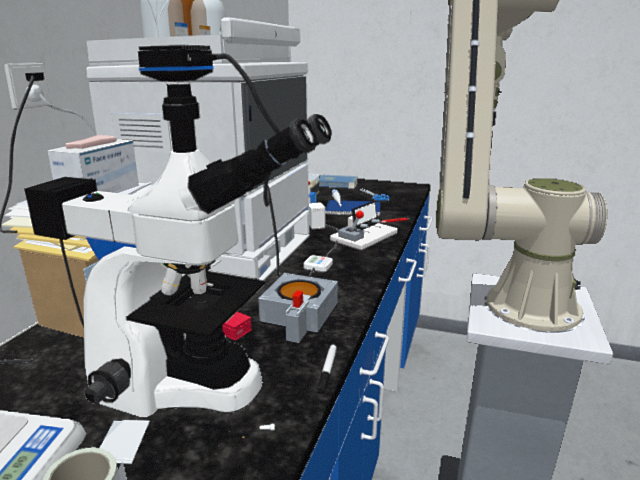

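The top view shows the nest at (203,260) with its knob at (170,268), and the stand at (390,270) with its red toggle at (366,270). The cabinet front is near row 215. The side view confirms the microscope is left of the nest. Next I'll take coarse measurements.

```bash
python3 - <<'E'
from h import *
c=cam('top'); f=np.load('top0.npz'); I,D=f['I'],f['D']; P=cloud(c,D)
hsv=cv2.cvtColor(I,cv2.COLOR_RGB2HSV); h,s,v=[hsv[...,i].astype(int) for i in range(3)]
print(np.isfinite(P).mean())
def big(m,box):
    k=np.zeros_like(m,np.uint8);x0,y0,x1,y1=box;k[y0:y1,x0:x1]=m[y0:y1,x0:x1]
    cs=cv2.findContours(k,0,1)[0]; return max(cs,key=cv2.contourArea)
# disc
d=big((h>5)&(h<20)&(s>90),(170,225,235,290)); e=cv2.fitEllipse(d); print('disc',e,onz(c,[e[0]],.0625),P[int(e[0][1]),int(e[0][0])])
red=((h<6)|(h>174))&(s>150)&(v>120)
for n,b in [('knob',(155,255,185,280)),('tog',(350,255,380,285))]:
    k=big(red,b); M=k[:,0].mean(0); print(n,M,len(k),onz(c,[M],.098),P[int(M[1]),int(M[0])], cv2.boundingRect(k))
# nest top by height, stand base by height
for n,b,zr,z in [('nest',(160,225,240,295),(.055,.072),.064),('stand',(335,230,440,315),(.008,.028),.018)]:
    m=(P[...,2]>zr[0])&(P[...,2]<zr[1]); k=big(m,b); r=cv2.minAreaRect(k); bx=cv2.boxPoints(r)
    print(n,cv2.contourArea(k),r,'\n',onz(c,bx,z).round(4))
# cabinet profile along rows at x col 203 & 300
for col in (175,203,230):
    print(col,[(r,P[r,col].round(3).tolist()) for r in range(120,240,8)])
E
```

```text
0.9961295572916666
disc ((200.5484161376953, 258.4329833984375), (28.84908103942871, 29.830055236816406), 49.910789489746094) [[0.53025754 0.20247691 0.0625    ]] [0.53167319 0.20465079 0.06007439]
knob [167.82608696 267.34782609] 23 [[0.50063493 0.28195936 0.098     ]] [0.5012199  0.28293615 0.10236181] (164, 265, 9, 6)
tog [365.5        269.81818182] 22 [[ 0.5054813  -0.25809878  0.098     ]] [ 0.5061972  -0.25453035  0.11731009] (362, 266, 8, 8)
nest 2342.0 ((197.41062927246094, 257.876708984375), (57.50627136230469, 51.84601593017578), 2.726310968399048) 
 [[0.461  0.2907 0.064 ]
 [0.6072 0.2926 0.064 ]
 [0.603  0.1301 0.064 ]
 [0.4568 0.1305 0.064 ]]
stand 2284.0 ((386.30426025390625, 270.5176086425781), (78.57685852050781, 47.02727127075195), 25.114835739135742) 
 [[ 0.4946 -0.1955  0.018 ]
 [ 0.6208 -0.2524  0.018 ]
 [ 0.5272 -0.4603  0.018 ]
 [ 0.4031 -0.4015  0.018 ]]
175 [(120, [0.737, 0.145, 0.561]), (128, [0.69, 0.118, 0.645]), (136, [0.676, 0.118, 0.645]), (144, [0.67, 0.123, 0.624]), (152, [0.679, 0.143, 0.555]), (160, [0.665, 0.144, 0.55]), (168, [0.65, 0.143, 0.551]),
[... 444 characters left out ...]
551]), (176, [0.654, 0.107, 0.485]), (184, [0.654, 0.121, 0.422]), (192, [0.653, 0.137, 0.352]), (200, [0.654, 0.157, 0.264]), (208, [0.651, 0.175, 0.182]), (216, [0.663, 0.216, 0.003]), (224, [0.601, 0.162, 0.226]), (232, [0.614, 0.213, 0.006])]
230 [(120, [0.738, 0.044, 0.563]), (128, [0.692, 0.029, 0.645]), (136, [0.678, 0.028, 0.646]), (144, [0.671, 0.031, 0.628]), (152, [0.682, 0.044, 0.552]), (160, [0.667, 0.043, 0.551]), (168, [0.651, 0.042, 0.555]), (176, [0.654, 0.053, 0.489]), (184, [0.654, 0.064, 0.427]), (192, [0.653, 0.076, 0.356]), (200, [0.655, 0.091, 0.266]), (208, [0.652, 0.104, 0.185]), (216, [0.658, 0.129, 0.038]), (224, [0.64, 0.134, 0.003]), (232, [0.616, 0.133, 0.006])]
```

```bash
cat >> h.py <<'E'
def go(p,yaw=None):
    s=arm.observe();R=Rm(s['ee_rot']);d=R.T@(np.array(p)-s['tool_pos']);t=0
    if yaw is not None: t=-((yaw-s['ee_rot'][2]+np.pi)%(2*np.pi)-np.pi)
    print('pos',s['tool_pos'].round(4),'rot',s['ee_rot'].round(4),'-> rows',d.round(4),'turn',round(t,3),'n',np.linalg.norm(d)/.0417,abs(t)/.125)
E
python3 - <<'E'
from h import *
c=cam('top'); P=cloud(c,np.load('top0.npz')['D'])
for y in np.arange(.28,.5,.02):
  r=[]
  for x in np.arange(.40,.64,.03):
    m=(abs(P[...,0]-x)<.015)&(abs(P[...,1]-y)<.01); r.append(round(float(np.nanmax(P[...,2][m])),2) if m.any() else None)
  print(round(y,2),r)
print(cam('wrist')[0])
E
python3 nudge.py '[[0.19,-0.067,-0.025,0],[0.19,-0.067,-0.025,0],[0.19,-0.067,-0.025,0],[0.19,-0.067,-0.025,0],[0.19,-0.067,-0.025,0]]'
python3 nudge.py '[[0.19,-0.067,-0.025,-0.6],[0.19,-0.067,-0.025,-0.6],[0.19,-0.067,-0.025,-0.6],[0.19,-0.067,-0.025,-0.6],[0.19,-0.067,-0.025,-0.6]]'
python3 nudge.py '[[0,0,0,-0.25],[0,0,0,-0.25],[0,0,0,-0.25],[0,0,0,-0.25]]'
python3 - <<'E'
from h import *
c=cam('wrist'); I,D=arm.capture('wrist'); cv2.imwrite('pics/w1.png',I[:,:,::-1]); np.savez('w1.npz',I=I,D=D,T=c[2])
E
```

```text
0.28 [0.01, 0.01, 0.07, 0.11, 0.1, 0.31, 0.3, 0.01]
0.3 [0.01, 0.01, 0.01, 0.1, 0.1, 0.31, 0.01, 0.04]
0.32 [0.02, 0.01, 0.01, 0.07, 0.07, 0.31, 0.01, 0.04]
0.34 [0.03, 0.01, 0.01, 0.01, 0.32, 0.31, 0.01, 0.04]
0.36 [0.02, 0.01, 0.01, 0.01, 0.33, 0.01, 0.01, 0.04]
0.38 [0.02, 0.01, 0.01, 0.01, 0.36, 0.01, 0.01, 0.01]
0.4 [0.03, 0.01, 0.01, 0.37, 0.37, 0.19, 0.2, 0.31]
0.42 [0.03, 0.01, 0.42, 0.41, 0.19, 0.2, 0.27, 0.31]
0.44 [0.02, 0.45, 0.45, 0.43, 0.42, 0.42, 0.39, 0.38]
0.46 [0.49, 0.48, 0.46, 0.44, 0.43, 0.42, 0.51, 0.51]
0.48 [0.49, 0.48, 0.48, 0.44, 0.43, 0.49, 0.51, 0.51]
[[423.34551632   0.         313.16034015]
 [  0.         423.34551632 246.93794441]
 [  0.           0.           1.        ]]
time_s: 0.52
tool_pos: [0.3286, -0.4307, 0.2563]
ee_rot: [-3.141, -0.0, 0.29]
wrist_force: [0.4, -0.5, -0.1]
gripper_width: 0.0854
grasp_force: 0.0
time_s: 0.93
tool_pos: [0.4918, -0.312, 0.2813]
ee_rot: [-3.141, -0.0, 0.897]
wrist_force: [-0.6, -0.1, 0.2]
gripper_width: 0.0853
grasp_force: 0.0
time_s: 1.27
tool_pos: [0.4901, -0.3138, 0.2808]
ee_rot: [-3.141, -0.0, 1.137]
wrist_force: [-0.6, -0.6, 0.0]
gripper_width: 0.0854
grasp_force: 0.0
```

View pics/w1.png

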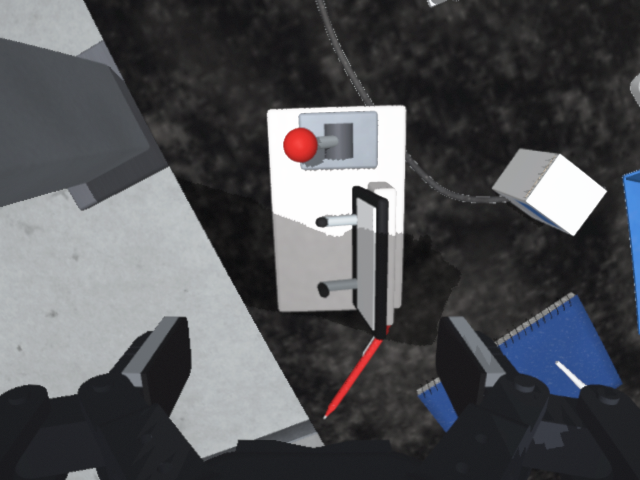

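The wrist view has the base corners at (268,108), (405,106), (400,308) and (278,312). The toggle ball is at (300,145), the pegs at (322,222) and (323,290), and the panel at about (370,260). Now I'll measure the stand and map the cable above the nest.

```bash
python3 - <<'E'
from h import *
f=np.load('w1.npz'); m=arm.camera_model('wrist'); c=(np.array(m['K']),np.array(m['dist_coeffs']),f['T']); I=f['I']; P=cloud(c,f['D'])
box=np.zeros((480,640),bool); box[95:345,255:415]=1
b=box&(P[...,2]>.010)&(P[...,2]<.026)
k=max(cv2.findContours(b.astype(np.uint8),0,1)[0],key=cv2.contourArea)
print('base z',np.median(P[b][:,2]))
r=cv2.minAreaRect((P[b][:,:2]*1000).astype(np.float32)); print(r)
# corners by pixel on plane .018
uv=[[268,108],[405,106],[400,308],[278,312]]
q=onz(c,uv,.018); print(q.round(4)); 
for i in range(4): print(np.linalg.norm(q[i]-q[(i+1)%4]).round(4), np.degrees(np.arctan2(*(q[(i+1)%4]-q[i])[[1,0]])).round(2))
h=cv2.cvtColor(I,cv2.COLOR_RGB2HSV); red=((h[...,0]<6)|(h[...,0]>174))&(h[...,1]>150)&(h[...,2]>100)
rb=red.copy(); rb[:120]=0; rb[170:]=0; M=np.argwhere(rb).mean(0)[::-1]; print('ball',M,np.nanmedian(P[rb],0),onz(c,[M],.105))
pm=box&(P[...,2]>.05)&(P[...,2]<.11); pm[:180]=0
Q=P[pm]; print('panel pts',len(Q),Q.min(0),Q.max(0)); 
top=Q[Q[:,2]>Q[:,2].max()-.006]; print('top edge',top.mean(0),cv2.minAreaRect((top[:,:2]*1000).astype(np.float32)))
g=np.load('top0.npz'); P=cloud(cam('top'),g['D']); 
m=(P[...,2]>.12)&(P[...,2]<.45)&(P[...,0]>.42)&(P[...,0]<.64)&(P[...,1]>.0)&(P[...,1]<.42)
print(P[m][::6].round(3).tolist())
E
```

```text
base z 0.017144250361262492
((505.1804504394531, -336.83477783203125), (204.30674743652344, 130.33935546875), 67.06523895263672)
[[ 0.4873 -0.218   0.018 ]
 [ 0.6026 -0.2689  0.018 ]
 [ 0.5235 -0.4548  0.018 ]
 [ 0.4058 -0.4051  0.018 ]]
0.1261 -23.84
0.202 -113.06
0.1278 157.11
0.2041 66.46
ball [300.07701149 144.69770115] [ 0.50440842 -0.25773728  0.1114125 ] [[ 0.5040282  -0.25794011  0.105     ]]
panel pts 5188 [ 0.45962454 -0.44337074  0.0500243 ] [ 0.56007091 -0.31865928  0.0991727 ]
top edge [ 0.52112697 -0.37579498  0.09647738] ((519.4963989257812, -378.368896484375), (123.10173797607422, 12.116559982299805), 67.06309509277344)
[[0.639, 0.418, 0.198], [0.636, 0.419, 0.201], [0.637, 0.405, 0.197], [0.639, 0.377, 0.191], [0.64, 0.363, 0.188], [0.634, 0.409, 0.199], [0.637, 0.387, 0.187], [0.637, 0.37, 0.19], [0.61, 0.418, 0.307], [0.61, 0.402, 0.31], [0.632, 0.412, 0.198], [0.635, 0.404, 0.181], [0.634, 0.372, 0.191], [0.635, 0.358, 0.187], [0.608, 0.409, 0.306], [0.609, 0.396, 0.303], [0.63, 0.408, 0.195], [0.605, 0.415, 0.307], [0.606, 0.401, 0.307], [0.628, 0.413, 0.189], [0
[... 2373 characters left out ...]
.523, 0.362, 0.325], [0.539, 0.408, 0.18], [0.519, 0.377, 0.336], [0.52, 0.368, 0.326], [0.535, 0.409, 0.188], [0.516, 0.387, 0.341], [0.516, 0.376, 0.337], [0.532, 0.409, 0.193], [0.512, 0.392, 0.353], [0.514, 0.385, 0.341], [0.53, 0.413, 0.19], [0.509, 0.399, 0.361], [0.51, 0.392, 0.349], [0.528, 0.417, 0.185], [0.506, 0.405, 0.366], [0.507, 0.396, 0.358], [0.525, 0.415, 0.189], [0.503, 0.412, 0.37], [0.504, 0.403, 0.362], [0.522, 0.42, 0.185], [0.523, 0.407, 0.179], [0.501, 0.408, 0.373], [0.502, 0.401, 0.36], [0.52, 0.405, 0.188], [0.499, 0.414, 0.373], [0.517, 0.419, 0.186], [0.495, 0.419, 0.383], [0.496, 0.411, 0.375], [0.515, 0.408, 0.188], [0.494, 0.416, 0.376], [0.513, 0.408, 0.18]]
```

```bash

python3 nudge.py '[[0.19,-0.078,0.006,0],[0.19,-0.078,0.006,0],[0.19,-0.078,0.006,0],[0.19,-0.078,0.006,0],[0.19,-0.078,0.006,0]]' >/dev/null
python3 nudge.py '[[0.19,-0.078,0.006,0],[0.19,-0.078,0.006,0],[0.19,-0.078,0.006,0],[0.19,-0.078,0.006,0],[0.19,-0.078,0.006,0]]' 
python3 nudge.py '[[0.151,-0.062,0.006,-0.433],[0.151,-0.062,0.006,-0.433],[0.151,-0.062,0.006,-0.433],[0.151,-0.062,0.006,-0.433],[0.151,-0.062,0.006,-0.433]]'
python3 - <<'E'
from h import *
c=cam('wrist'); I,D=arm.capture('wrist'); cv2.imwrite('pics/w2.png',I[:,:,::-1]); np.savez('w2.npz',I=I,D=D,T=c[2])
E
```

```text
time_s: 2.15
tool_pos: [0.5067, 0.0978, 0.2694]
ee_rot: [3.141, -0.0, 1.136]
wrist_force: [1.2, -0.6, 0.6]
gripper_width: 0.0856
grasp_force: 0.0
time_s: 2.57
tool_pos: [0.5134, 0.2648, 0.2623]
ee_rot: [-3.141, -0.002, 1.578]
wrist_force: [-0.8, -0.7, -0.1]
gripper_width: 0.0853
grasp_force: 0.0
```

View pics/w2.png

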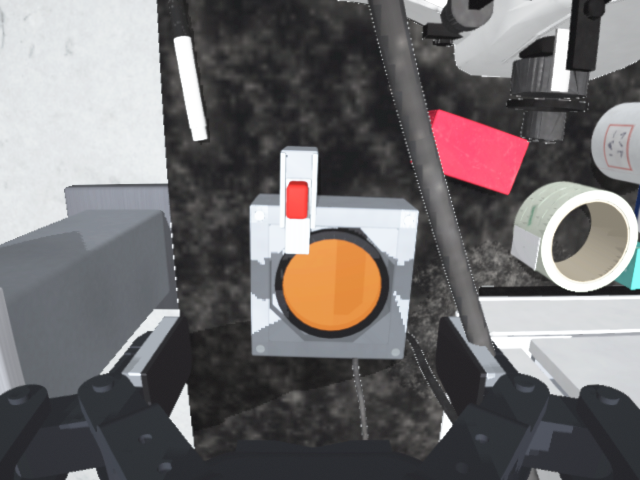

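The nest's rim corners are near (250,207), (417,208), (405,358) and (252,355). The disc's centre is near (332,283), the knob is at (297,199), and the tongue reaches down to (297,250).

```bash
python3 - <<'E'
from h import *
f=np.load('w2.npz'); m=arm.camera_model('wrist'); c=(np.array(m['K']),np.array(m['dist_coeffs']),f['T']); I=f['I']; P=cloud(c,f['D'])
hsv=cv2.cvtColor(I,cv2.COLOR_RGB2HSV); h,s,v=[hsv[...,i].astype(int) for i in range(3)]
box=np.zeros((480,640),bool); box[190:370,240:425]=1
b=box&(P[...,2]>.058)&(P[...,2]<.0685); b&=~((np.arange(480)[:,None]<240)&(abs(np.arange(640)[None]-299)<22))
Q=P[b]; print('rim z',np.median(Q[:,2])); hull=cv2.convexHull((Q[:,:2]*1000).astype(np.float32)); print(cv2.minAreaRect(hull))
q=onz(c,[[250,207],[417,208],[405,358],[252,355]],.064); print(q.round(4),q.mean(0))
d=((h>5)&(h<22)&(s>120)&box).astype(np.uint8); k=max(cv2.findContours(d,0,1)[0],key=cv2.contourArea); hu=cv2.convexHull(k); 
X=onz(c,hu[:,0],.062)[:,:2]*1000; print('disc',cv2.fitEllipse(X.astype(np.float32)), np.nanmedian(P[d>0],0))
red=((h<6)|(h>174))&(s>150)&(v>60); rb=red.copy(); rb[:170]=0; rb[225:]=0; rb[:,:275]=0; rb[:,320:]=0
t=rb&(P[...,2]>.095); print('knob',np.nanmedian(P[rb],0),cv2.minAreaRect((P[t][:,:2]*1000).astype(np.float32)),P[t][:,2].mean())
tg=box&(P[...,2]>.0675)&(P[...,2]<.075); Q=P[tg]; print('tongue/guides',cv2.minAreaRect((Q[:,:2]*1000).astype(np.float32)))
s_=arm.observe(); print(s_['tool_pos'],s_['ee_rot'])
E
```

```text
rim z 0.06231636802802509
((531.293212890625, 201.76290893554688), (140.8141632080078, 146.76458740234375), 88.45523834228516)
[[0.4606 0.2709 0.064 ]
 [0.5975 0.2712 0.064 ]
 [0.5976 0.1317 0.064 ]
 [0.4574 0.1341 0.064 ]] [0.52826236 0.20198152 0.064     ]
disc ((528.7587280273438, 201.1995849609375), (85.50033569335938, 86.41554260253906), 97.77101135253906) [0.52917928 0.20169954 0.06022178]
knob [0.50039816 0.28346423 0.09839189] ((500.3275146484375, 282.0898742675781), (24.623065948486328, 14.6636381149292), 89.28597259521484) 0.09841294227824686
tongue/guides ((534.0921020507812, 213.56378173828125), (49.714664459228516, 173.7384033203125), 34.48106002807617)
[0.51350449 0.262073   0.26243654] [-3.14077103e+00 -5.64108643e-05  1.57450124e+00]
```

Nest centre is about (0.529, 0.202) with yaw near -0.01. Knob top centre is (0.500, 0.282) at z 0.098, which matches the 99 mm given. I'll close the gripper, go down inside the knob and push it outward.

```bash

python3 nudge.py '[[-0.014,-0.013,0.03,0],[-0.014,-0.013,0.06,0],[-0.014,-0.013,0.1,0],[-0.014,-0.013,0.12,0],[-0.014,-0.013,0.12,0]]' 0
python3 nudge.py '[[0,0,0.03,0],[0,0,0.064,0],[0,0,0.064,0]]'
python3 -c "
from h import *
go([.5004,.293,.078])"
```

```text
time_s: 3.03
tool_pos: [0.4975, 0.2425, 0.1383]
ee_rot: [-3.133, 0.003, 1.568]
wrist_force: [-0.5, 0.3, -0.8]
gripper_width: 0.026
grasp_force: 0.0
time_s: 3.28
tool_pos: [0.4983, 0.2432, 0.0755]
ee_rot: [-3.135, 0.003, 1.569]
wrist_force: [-0.2, -0.9, -1.3]
gripper_width: -0.0
grasp_force: 0.0
pos [0.4983 0.2432 0.0755] rot [-3.1346e+00  2.6000e-03  1.5692e+00] -> rows [ 0.0498  0.002  -0.0027] turn 0 n 1.1975496349206847 0.0
```

```bash

python3 nudge.py '[[0.01,0.002,-0.003,0],[0.02,0.002,-0.003,0],[0.03,0.002,-0.003,0],[0.038,0.002,-0.003,0],[0.042,0.002,-0.003,0]]'
python3 nudge.py '[[0.002,0,0,0],[0.003,0,0,0],[0.003,0,0,0]]'
python3 -c "
from h import *
go([.5004,.293,.078])"
```

```text
time_s: 3.7
tool_pos: [0.5048, 0.2882, 0.0845]
ee_rot: [3.137, 0.002, 1.573]
wrist_force: [2.5, -14.9, 8.7]
gripper_width: 0.0001
grasp_force: 7.4
time_s: 3.95
tool_pos: [0.5048, 0.2881, 0.0845]
ee_rot: [3.137, 0.006, 1.571]
wrist_force: [1.3, -13.6, 8.2]
gripper_width: -0.0
grasp_force: 6.8
pos [0.5048 0.2881 0.0845] rot [3.1369 0.0064 1.5712] -> rows [ 0.0049 -0.0044  0.0064] turn 0 n 0.22066819897479634 0.0
```

```bash

python3 nudge.py '[[-0.015,0,-0.01,0],[-0.03,0,-0.04,0],[-0.06,0.03,-0.07,0],[-0.087,0.062,-0.09,0],[-0.087,0.062,-0.09,0]]'
python3 - <<'E'
from h import *
c=cam('wrist'); I,D=arm.capture('wrist'); cv2.imwrite('pics/w3.png',I[:,:,::-1]); P=cloud(c,D)
hsv=cv2.cvtColor(I,cv2.COLOR_RGB2HSV); h,s,v=[hsv[...,i].astype(int) for i in range(3)]
rb=((h<6)|(h>174))&(s>150)&(v>60)&(P[...,2]>.093)&(P[...,2]<.105)&(P[...,0]<.53)&(P[...,0]>.47)
print('knob',rb.sum(),cv2.minAreaRect((P[rb][:,:2]*1000).astype(np.float32)))
d=((h>5)&(h<22)&(s>120)).astype(np.uint8); k=max(cv2.findContours(d,0,1)[0],key=cv2.contourArea);X=onz(c,cv2.convexHull(k)[:,0],.062)[:,:2]*1000; print(cv2.fitEllipse(X.astype(np.float32)))
go([.567,.202,.08],1.56)
E
```

```text
time_s: 4.37
tool_pos: [0.5697, 0.2019, 0.1774]
ee_rot: [3.133, -0.002, 1.571]
wrist_force: [1.0, 0.6, -0.0]
gripper_width: 0.0003
grasp_force: 0.0
knob 1730 ((501.0723876953125, 312.1790771484375), (26.52806854248047, 16.747282028198242), 86.19251251220703)
((504.64483642578125, 189.66275024414062), (29.28830337524414, 76.92230224609375), 24.484251022338867)
pos [0.5707 0.2013 0.1773] rot [ 3.1321e+00 -1.7000e-03  1.5696e+00] -> rows [ 0.0005 -0.0047  0.0973] turn 0.01 n 2.336218674196021 0.07705566471054226
```

View pics/w3.png

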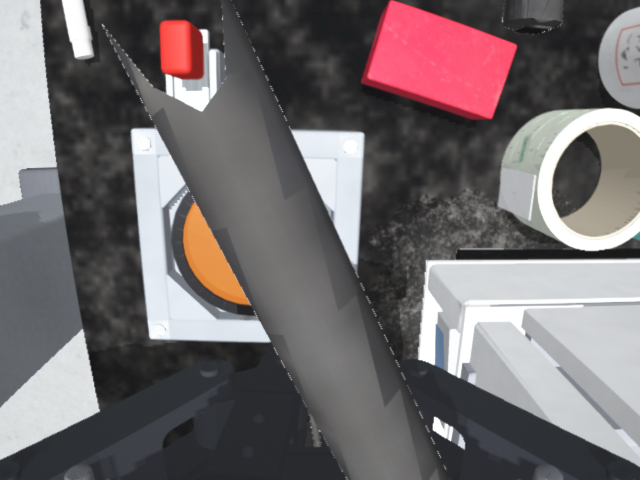

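The latch is out: the knob now sits at y 0.312, about 30 mm from closed, with a hard stop felt at 14 N. The cable crosses the view and gives no contact force. Next I'll press the far edge.

```bash

python3 nudge.py '[[0,-0.005,0.04,0],[0,-0.005,0.08,0],[0,-0.005,0.1,0],[0,-0.005,0.108,0],[0,-0.005,0.114,0]]'
python3 nudge.py '[[0,0,0.007,0],[0,0,0.014,0],[0,0,0.02,0],[0,0,0.024,0],[0,0,0.026,0]]'
```

```text
time_s: 4.83
tool_pos: [0.559, 0.2039, 0.0575]
ee_rot: [-3.14, -0.0, 1.573]
wrist_force: [0.7, 0.1, 0.8]
gripper_width: -0.0
grasp_force: 0.0
time_s: 5.25
tool_pos: [0.5641, 0.2041, 0.0345]
ee_rot: [3.134, -0.001, 1.572]
wrist_force: [4.8, 0.1, 7.3]
gripper_width: 0.0003
grasp_force: 1.1
```

```bash

python3 nudge.py '[[0,0,-0.02,0],[0,0,-0.055,0],[0,0,-0.09,0],[0,0,-0.12,0]]'
python3 nudge.py '[[0.02,-0.03,-0.03,0],[0.046,-0.064,-0.06,0],[0.046,-0.064,-0.1,0],[0.046,-0.064,-0.1,0]]' 0.085
python3 - <<'E'
from h import *
c=cam('wrist'); I,D=arm.capture('wrist'); cv2.imwrite('pics/w4.png',I[:,:,::-1]); np.savez('w4.npz',I=I,D=D,T=c[2])
print(arm.observe()['tool_pos'])
I,D=arm.capture('side'); cv2.imwrite('pics/s4.png',cv2.resize(I[260:350,250:350,::-1],(800,600)[:1]*2 if 0 else (660,594),interpolation=2))
E
```

```text
time_s: 5.58
tool_pos: [0.5603, 0.2037, 0.1547]
ee_rot: [3.14, -0.0, 1.573]
wrist_force: [0.7, -0.3, 0.1]
gripper_width: -0.0002
grasp_force: 0.0
time_s: 5.92
tool_pos: [0.4957, 0.2515, 0.259]
ee_rot: [3.134, -0.003, 1.575]
wrist_force: [1.9, 0.2, 1.9]
gripper_width: 0.0482
grasp_force: 0.0
[0.49697061 0.25139923 0.25884783]
```

View pics/w4.png

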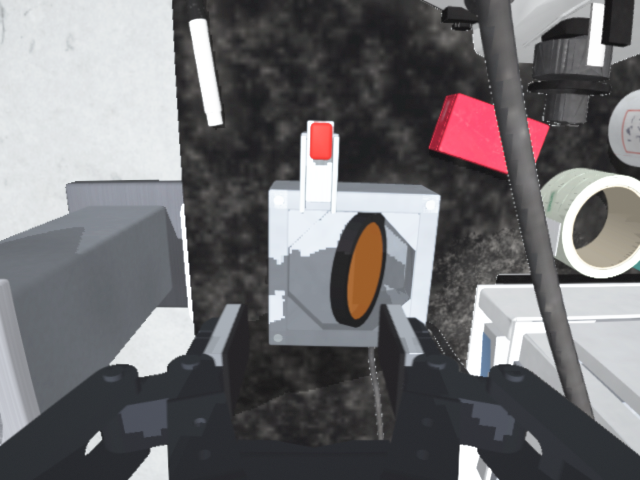

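The disc has tipped and leans with its near edge raised: rim at (335,270), face centre at (363,270). The latch knob is out at (321,140). I'll measure the raised edge.

```bash
python3 - <<'E'
from h import *
f=np.load('w4.npz'); m=arm.camera_model('wrist'); c=(np.array(m['K']),np.array(m['dist_coeffs']),f['T']); I=f['I']; P=cloud(c,f['D'])
hsv=cv2.cvtColor(I,cv2.COLOR_RGB2HSV); h,s,v=[hsv[...,i].astype(int) for i in range(3)]
box=np.zeros((480,640),bool); box[205:330,325:392]=1
b=box&(P[...,2]>.075); Q=P[b]; print(len(Q),Q.min(0),Q.max(0)); t=Q[Q[:,2]>np.percentile(Q[:,2],95)]; print('top',t.mean(0), t.min(0),t.max(0))
a=box&(h>5)&(h<22)&(s>120); A=P[a]; A=A[np.isfinite(A[:,0])]; ce=np.median(A,0); _,_,V=np.linalg.svd(A-A.mean(0)); print('amber',ce,'normal',V[2],'tilt',np.degrees(np.arccos(abs(V[2,2]))))
go([.541,.2025,.12],1.57)
E
```

```text
2351 [0.50931503 0.15913914 0.07500352] [0.53349129 0.26374715 0.28410705]
top [0.5189529  0.26187153 0.2764429 ] [0.51840772 0.25750383 0.27218385] [0.52060909 0.26368492 0.28410705]
amber [0.5409275  0.20144351 0.05515586] normal [-0.88051976  0.02491829 -0.47335402] tilt 61.747765734972354
pos [0.4972 0.2507 0.2563] rot [ 3.1343e+00 -2.4000e-03  1.5744e+00] -> rows [-0.0487  0.0426  0.1365] turn 0.004 n 3.621863926640735 0.03508841339575497
```

Amber centre is (0.541, 0.201, 0.055) and the tilt is 61.7°, both as expected. Going in to grip the raised edge.

```bash

python3 nudge.py '[[-0.02,0.02,0.03,0.025],[-0.049,0.041,0.06,0.025],[-0.049,0.041,0.1,0.025],[-0.049,0.041,0.12,0.025],[-0.049,0.041,0.12,0.025]]' 0.085
python3 nudge.py '[[0,0,0.01,0],[0,0,0.01,0],[0,0,0.01,0]]'
python3 -c "
from h import *
go([.538,.2015,.079],1.55)"
```

```text
time_s: 6.43
tool_pos: [0.5332, 0.1983, 0.1252]
ee_rot: [-3.13, 0.003, 1.546]
wrist_force: [-0.6, 0.2, 0.2]
gripper_width: 0.0851
grasp_force: 0.0
time_s: 6.68
tool_pos: [0.5377, 0.2008, 0.1232]
ee_rot: [3.14, -0.0, 1.548]
wrist_force: [0.1, 0.2, 0.6]
gripper_width: 0.0852
grasp_force: 0.0
pos [0.5377 0.2008 0.1232] rot [ 3.1401e+00 -3.0000e-04  1.5482e+00] -> rows [0.0007 0.0002 0.0442] turn -0.002 n 1.0599529753080024 0.0145735857355902
```

```bash

python3 nudge.py '[[0,0,0.02,0],[0,0,0.035,0],[0,0,0.044,0],[0,0,0.044,0],[0,0,0.044,0]]'
python3 nudge.py '[[0,0,0,0],[0,0,0,0],[0,0,0,0]]' 0.04
python3 nudge.py '[[0,0,0,0],[0,0,0,0],[0,0,0,0],[0,0,0,0],[0,0,0,0]]' 0.005
```

```text
time_s: 7.1
tool_pos: [0.5374, 0.2008, 0.0791]
ee_rot: [3.141, -0.0, 1.548]
wrist_force: [-0.8, 0.4, 0.8]
gripper_width: 0.0854
grasp_force: 0.0
time_s: 7.35
tool_pos: [0.5377, 0.2007, 0.0793]
ee_rot: [3.14, -0.0, 1.548]
wrist_force: [-0.7, -0.2, 0.4]
gripper_width: 0.0515
grasp_force: 0.3
time_s: 7.77
tool_pos: [0.5394, 0.2008, 0.0799]
ee_rot: [3.137, -0.001, 1.548]
wrist_force: [2.2, -0.4, 5.4]
gripper_width: 0.0108
grasp_force: 63.5
```

Gripped flat: the opening is about 11 mm against the 12 mm disc, at 63 N. Lifting and checking.

```bash

python3 nudge.py '[[0,0,-0.02,0],[0,0,-0.05,0],[0,0,-0.08,0],[0,0,-0.11,0],[0,0,-0.14,0]]'
python3 nudge.py '[[0,0,-0.03,0],[-0.03,-0.02,-0.05,0],[-0.06,-0.03,-0.05,0],[-0.06,-0.03,-0.05,0]]'
python3 - <<'E'
from h import *
c=cam('wrist'); I,D=arm.capture('wrist'); cv2.imwrite('pics/w5.png',I[:,:,::-1]); np.savez('w5.npz',I=I,D=D,T=c[2])
s=arm.observe();print(s['tool_pos'],s['ee_rot'])
c=cam('side');I,D=arm.capture('side'); P=cloud(c,D); np.savez('s5.npz',I=I,D=D)
hsv=cv2.cvtColor(I,cv2.COLOR_RGB2HSV); h,s_,v=[hsv[...,i].astype(int) for i in range(3)]
a=(h>5)&(h<22)&(s_>120)&(abs(P-s['tool_pos'])<.12).all(2); print(a.sum(),P[a].mean(0) if a.any() else '')
p=s['tool_pos']; q=c[2][:3,:3].T@(p-c[2][:3,3]); u,v=(c[0]@(q/q[2]))[:2]; print(u,v)
u,v=int(u),int(v); cv2.imwrite('pics/s5.png',cv2.resize(I[max(v-80,0):v+80,max(u-100,0):u+100,::-1],None,fx=3.5,fy=3.5,interpolation=2))
E
```

```text
time_s: 8.18
tool_pos: [0.5364, 0.2003, 0.2192]
ee_rot: [-3.14, 0.0, 1.548]
wrist_force: [1.0, 0.5, -1.7]
gripper_width: 0.0109
grasp_force: 62.1
time_s: 8.52
tool_pos: [0.5043, 0.1381, 0.2699]
ee_rot: [3.141, 0.002, 1.545]
wrist_force: [-0.7, -0.6, -0.7]
gripper_width: 0.0112
grasp_force: 62.0
[0.50491928 0.13954711 0.26904426] [3.14100218e+00 2.71787902e-04 1.54516061e+00]
311 [0.50144638 0.13838543 0.23691056]
317.0300616044412 195.9836468851078
```

View pics/s5.png

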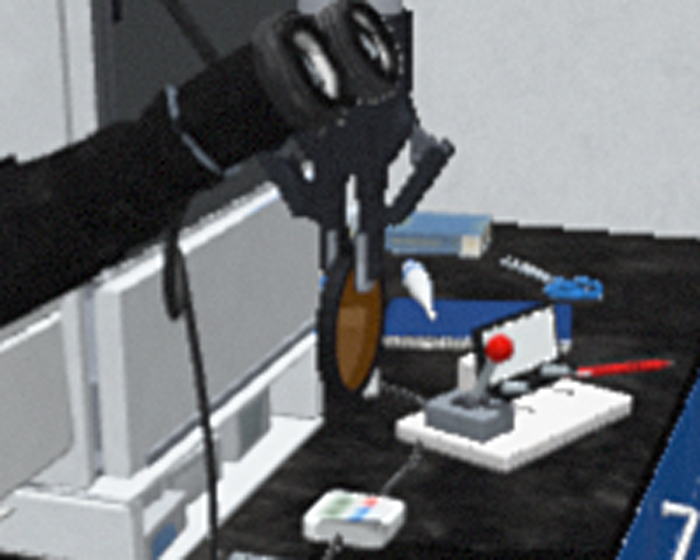

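The side view shows the disc hanging upright from the fingers, its lower rim at about (355,400) in the crop. Next I'll measure where it sits relative to the TCP.

```bash
python3 - <<'E'
from h import *
from scipy.optimize import least_squares
tp=np.array([.50492,.13955,.26904]); c=cam('side'); f=np.load('s5.npz'); I,D=f['I'],f['D']; P=cloud(c,D)
hsv=cv2.cvtColor(I,cv2.COLOR_RGB2HSV); h,s_,v=[hsv[...,i].astype(int) for i in range(3)]
a=(h>5)&(h<22)&(s_>120)&(abs(P-tp)<.12).all(2); k=max(cv2.findContours(a.astype(np.uint8),0,1)[0],key=cv2.contourArea)[:,0]
print('amber range',P[a].min(0)-tp,P[a].max(0)-tp)
# contour on plane x = face near
d=ray(c,k);o=c[2][:3,3]; X=o+d*((tp[0]-.006-o[0])/d[:,0])[:,None]-tp
print('contour y',X[:,1].min(),X[:,1].max(),'z',X[:,2].min(),X[:,2].max())
L=X[X[:,2]<-.035]; r=least_squares(lambda q:np.hypot(L[:,1]-q[0],L[:,2]-q[1])-.0428,[0,-.025]); print('centre rel',r.x,'rms',np.sqrt((r.fun**2).mean()))
A=P[a]; A=A-A.mean(0); print('normal',np.linalg.svd(A)[2][2])
# wrist view: disc top edge
f=np.load('w5.npz'); m=arm.camera_model('wrist'); c=(np.array(m['K']),np.array(m['dist_coeffs']),f['T']); W=cloud(c,f['D'])-tp
b=(abs(W[...,0])<.02)&(W[...,1]>.013)&(W[...,1]<.055)&(W[...,2]>-.06)&(W[...,2]<.03); Q=W[b]; print(len(Q))
for y in np.arange(.014,.054,.005):
    t=Q[abs(Q[:,1]-y)<.0025]
    if len(t): i=t[:,2].argmax(); print(round(y,3),t[:,2].max().round(4),np.median(t[t[:,2]>t[:,2].max()-.004],0).round(4), (t[i,2]-np.sqrt(.05**2-y*y)).round(4))
E
```

```text
amber range [-0.00599195 -0.04743482 -0.0682982 ] [-0.00113635  0.04008174  0.01121286]
contour y -0.046481414142029054 0.04505483834850005 z -0.06647894436939444 0.014397608347215818
centre rel [ 0.00358802 -0.02247264] rms 0.00207012060988776
normal [-0.99966355  0.02587367  0.00182858]
5027
0.014 0.0254 [-0.001   0.0147  0.023 ] -0.0226
0.019 0.0241 [-0.0009  0.0187  0.0216] -0.0222
0.024 0.0222 [-0.0011  0.0234  0.0193] -0.0217
0.029 0.0199 [-0.001   0.0276  0.0168] -0.0209
0.034 0.0147 [-0.0008  0.0331  0.0123] -0.0219
0.039 0.0102 [-0.0007  0.0375  0.0074] -0.0211
0.044 0.0035 [-0.0002  0.0421  0.0007] -0.0202
0.049 -0.0088 [-0.0008  0.0469 -0.0114] -0.0187
```

The disc's centre is 22.5 mm below the TCP, with about 1 mm lateral offset. I'll check the peg positions from the first wrist picture before transferring.

```bash
python3 - <<'E'
from h import *
f=np.load('w1.npz'); m=arm.camera_model('wrist'); c=(np.array(m['K']),np.array(m['dist_coeffs']),f['T']); P=cloud(c,f['D'])
a=np.radians(-23.0); X=np.array([np.cos(a),np.sin(a)]); Y=np.array([-X[1],X[0]]); O=np.array([.5052,-.3368])-.0325*Y
S=np.stack([(P[...,:2]-O)@X,(P[...,:2]-O)@Y,P[...,2]],-1)
box=np.zeros((480,640),bool); box[185:345,305:400]=1
for n,(y0,y1) in {'L':(.01,.055),'R':(-.055,-.01)}.items():
    b=box&(S[...,2]>.028)&(S[...,2]<.07)&(S[...,1]>y0)&(S[...,1]<y1)&(S[...,0]<-.003)&(S[...,0]>-.045); q=S[b]
    print(n,len(q),'min',q.min(0).round(4),'max',q.max(0).round(4))
    for x in np.arange(-.035,.0,.005):
        t=q[abs(q[:,0]-x)<.0025]
        if len(t)>3: print('  ',round(x,3),'y',t[:,1].min().round(4),t[:,1].max().round(4),'ztop',np.percentile(t[:,2],95).round(4))
# panel face: x at y in +-.02 as fn of z
b=box&(abs(S[...,1])<.022)&(S[...,2]>.03)&(S[...,2]<.094)&(S[...,0]>-.01)&(S[...,0]<.04); q=S[b]
for z in np.arange(.03,.1,.01):
    t=q[abs(q[:,2]-z)<.003]
    if len(t): print('face z',round(z,3),np.median(t[:,0]).round(4))
b=box&(S[...,2]>.085)&(S[...,0]>0); print('panel y',S[b][:,1].min(),S[b][:,1].max())
print('stand origin',O, 'disc target',O+X*-.0)
E
```

```text
L 221 min [-0.023   0.0273  0.0365] max [-0.0034  0.039   0.0566]
   -0.02 y 0.0282 0.0383 ztop 0.0555
   -0.015 y 0.0274 0.039 ztop 0.056
   -0.01 y 0.0273 0.0369 ztop 0.0533
   -0.005 y 0.028 0.0368 ztop 0.0446
R 257 min [-0.0231 -0.0385  0.0377] max [-0.0035 -0.0268  0.0565]
   -0.02 y -0.0374 -0.0272 ztop 0.0557
   -0.015 y -0.0385 -0.0268 ztop 0.056
   -0.01 y -0.0366 -0.0272 ztop 0.0522
   -0.005 y -0.0364 -0.0272 ztop 0.0444
face z 0.03 0.0147
face z 0.04 0.016
face z 0.05 0.0166
face z 0.06 0.0184
face z 0.07 0.0202
face z 0.08 0.0221
face z 0.09 0.0241
panel y -0.06191386292020667 0.061370997375535634
stand origin [ 0.49250124 -0.36671641] disc target [ 0.49250124 -0.36671641]
```

```bash

python3 nudge.py '[[-0.02,0,0,0],[-0.055,0,0,0],[-0.09,0,0,0],[-0.125,0,0,0],[-0.16,0,0,0]]' >/dev/null
python3 nudge.py '[[-0.035,0,0,0],[-0.07,0,0,0],[-0.105,0,0,0],[-0.14,0,0,0],[-0.175,0,0,0]]' >/dev/null
python3 nudge.py '[[-0.035,0,0.01,0.09],[-0.07,0,0.02,0.18],[-0.105,0,0.03,0.27],[-0.14,0,0.03,0.35],[-0.173,0.002,0.03,0.376]]'
python3 nudge.py '[[0,0,0,0],[0,0,0,0]]'
python3 -c "
from h import *
go([.4942,-.3691,.125],1.169)"
```

```text
time_s: 9.87
tool_pos: [0.4958, -0.3676, 0.236]
ee_rot: [-3.139, -0.001, 1.169]
wrist_force: [0.8, -0.6, -0.8]
gripper_width: 0.0107
grasp_force: 62.1
time_s: 10.03
tool_pos: [0.4961, -0.3678, 0.2361]
ee_rot: [-3.139, -0.001, 1.17]
wrist_force: [-0.2, 1.2, -1.4]
gripper_width: 0.011
grasp_force: 62.1
pos [ 0.4961 -0.3678  0.2361] rot [-3.1392e+00 -1.3000e-03  1.1700e+00] -> rows [-0.002  -0.001   0.1111] turn 0.001 n 2.6660041306436306 0.008123717095905647
```

```bash

python3 nudge.py '[[-0.002,-0.001,0.04,0],[-0.002,-0.001,0.08,0],[-0.002,-0.001,0.105,0],[-0.002,-0.001,0.113,0],[-0.002,-0.001,0.113,0]]'
python3 nudge.py '[[0,0,0.003,0],[0,0,0.006,0],[0,0,0.009,0],[0,0,0.011,0],[0,0,0.011,0]]'
python3 nudge.py '[[0,0,0.002,0],[0,0,0.004,0],[0,0,0.004,0]]'
python3 - <<'E'
from h import *
I,D=arm.capture('side'); np.savez('s6.npz',I=I,D=D)
c=cam('side'); p=np.array([.494,-.37,.08]); q=c[2][:3,:3].T@(p-c[2][:3,3]); u,v=(c[0]@(q/q[2]))[:2].astype(int); print(u,v)
cv2.imwrite('pics/s6.png',cv2.resize(I[v-60:v+45,u-70:u+70,::-1],None,fx=5,fy=5,interpolation=2))
E
```

```text
time_s: 10.45
tool_pos: [0.4933, -0.3652, 0.1225]
ee_rot: [-3.136, -0.003, 1.174]
wrist_force: [0.4, -0.3, -0.9]
gripper_width: 0.0111
grasp_force: 61.9
time_s: 10.87
tool_pos: [0.4946, -0.3684, 0.1149]
ee_rot: [3.141, 0.0, 1.172]
wrist_force: [0.7, -0.0, -2.0]
gripper_width: 0.0107
grasp_force: 62.0
time_s: 11.12
tool_pos: [0.4942, -0.3682, 0.11]
ee_rot: [-3.141, -0.0, 1.172]
wrist_force: [-0.3, -0.2, -0.3]
gripper_width: 0.0113
grasp_force: 62.0
370 210
```

View pics/s6.png

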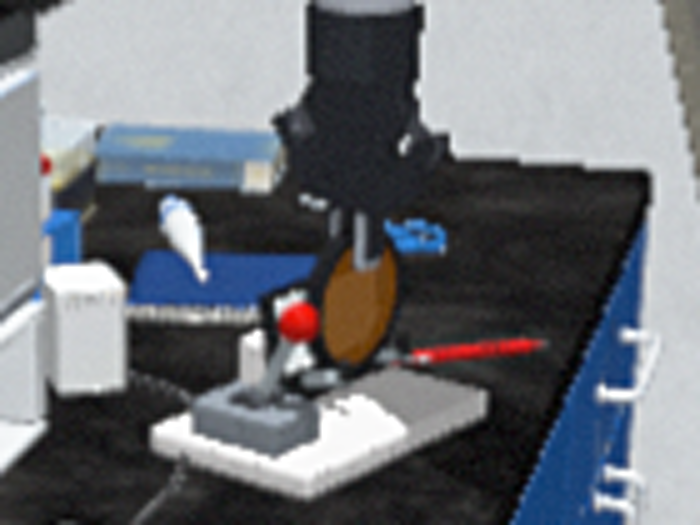

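The side crop shows the disc upright just above the left peg (about (320,378)), between the panel and the turned-up end. Lowering until it touches.

```bash

python3 nudge.py '[[0,0,0.001,0],[0,0,0.002,0],[0,0,0.002,0]]'
python3 nudge.py '[[0,0,0.001,0],[0,0,0.002,0],[0,0,0.002,0]]'
```

```text
time_s: 11.42
tool_pos: [0.4943, -0.3682, 0.1082]
ee_rot: [3.142, 0.0, 1.172]
wrist_force: [0.8, 1.4, -0.9]
gripper_width: 0.0108
grasp_force: 62.0
time_s: 11.67
tool_pos: [0.4947, -0.3684, 0.1076]
ee_rot: [3.14, 0.001, 1.172]
wrist_force: [0.0, 0.3, 5.5]
gripper_width: 0.0107
grasp_force: 63.1
```

Touched at 0.1076. Now I'll ease it along the pegs to the panel before releasing.

```bash

python3 nudge.py '[[0,0,-0.001,0],[0,0.002,-0.001,0],[0,0.004,-0.001,0],[0,0.004,-0.001,0]]'
python3 nudge.py '[[0,0.001,0,0],[0,0.002,0,0],[0,0.002,0,0]]'
python3 nudge.py '[[0,0.001,0,0],[0,0.002,0,0],[0,0.002,0,0]]'
```

```text
time_s: 12.0
tool_pos: [0.4985, -0.37, 0.1072]
ee_rot: [3.141, 0.0, 1.172]
wrist_force: [1.1, -0.6, 0.3]
gripper_width: 0.0114
grasp_force: 62.3
time_s: 12.25
tool_pos: [0.4999, -0.3705, 0.107]
ee_rot: [-3.141, -0.0, 1.172]
wrist_force: [0.7, -0.3, -0.2]
gripper_width: 0.0108
grasp_force: 62.2
time_s: 12.5
tool_pos: [0.5012, -0.3711, 0.107]
ee_rot: [-3.14, 0.0, 1.172]
wrist_force: [-1.6, 0.3, -1.1]
gripper_width: 0.0109
grasp_force: 62.2
```

```bash

python3 nudge.py '[[0,0.001,0,0],[0,0.0015,0,0],[0,0.0015,0,0]]'
python3 nudge.py '[[0,0,0.001,0],[0,0,0.0015,0],[0,0,0.0015,0]]'
```

```text
time_s: 12.75
tool_pos: [0.5019, -0.3713, 0.107]
ee_rot: [-3.139, 0.0, 1.172]
wrist_force: [-5.0, 1.7, 1.3]
gripper_width: 0.0112
grasp_force: 62.4
time_s: 13.0
tool_pos: [0.502, -0.3713, 0.1064]
ee_rot: [-3.14, 0.0, 1.172]
wrist_force: [-6.4, 2.5, 5.6]
gripper_width: 0.0108
grasp_force: 63.3
```

Panel contact is about 7 N and peg contact about 5 N. Opening gradually so the disc leans back gently.

```bash

python3 nudge.py '[[0,0,0,0],[0,0,0,0]]' 0.018
python3 nudge.py '[[0,0,0,0],[0,0,0,0]]' 0.028
python3 nudge.py '[[0,0,0,0],[0,0,0,0]]' 0.038
python3 nudge.py '[[0,0,0,0],[0,0,0,0],[0,0,0,0],[0,0,0,0]]' 0.07
python3 nudge.py '[[0,0,-0.01,0],[0,0,-0.03,0],[0,0,-0.06,0],[0,0,-0.1,0],[0,0,-0.12,0]]'
python3 nudge.py '[[0.02,-0.02,-0.02,0],[0.03,-0.03,-0.04,0],[0.03,-0.03,-0.05,0],[0.03,-0.03,-0.05,0]]'
python3 - <<'E'
from h import *
c=cam('wrist'); I,D=arm.capture('wrist'); cv2.imwrite('pics/w7.png',I[:,:,::-1]); np.savez('w7.npz',I=I,D=D,T=c[2])
s=arm.observe();print(s['tool_pos'],s['ee_rot'])
c=cam('side');I,D=arm.capture('side'); np.savez('s7.npz',I=I,D=D)
cv2.imwrite('pics/s7.png',cv2.resize(I[150:255,300:440,::-1],None,fx=5,fy=5,interpolation=2))
E
```

```text
time_s: 13.17
tool_pos: [0.5042, -0.3725, 0.1064]
ee_rot: [3.139, 0.0, 1.172]
wrist_force: [0.5, -0.0, 0.6]
gripper_width: 0.0178
grasp_force: 0.1
time_s: 13.33
tool_pos: [0.5038, -0.3723, 0.1061]
ee_rot: [3.14, 0.0, 1.172]
wrist_force: [-0.3, 0.1, -0.6]
gripper_width: 0.0287
grasp_force: 0.1
time_s: 13.5
tool_pos: [0.5033, -0.372, 0.1058]
ee_rot: [3.141, 0.0, 1.172]
wrist_force: [0.6, -0.7, 1.0]
gripper_width: 0.0378
grasp_force: 0.1
time_s: 13.83
tool_pos: [0.5031, -0.3719, 0.1058]
ee_rot: [-3.142, 0.0, 1.172]
wrist_force: [0.3, 0.1, -0.4]
gripper_width: 0.07
grasp_force: 0.0
time_s: 14.25
tool_pos: [0.5039, -0.3726, 0.2311]
ee_rot: [3.137, 0.002, 1.172]
wrist_force: [0.7, -0.5, 1.0]
gripper_width: 0.0697
grasp_force: 0.0
time_s: 14.58
tool_pos: [0.4881, -0.3332, 0.2798]
ee_rot: [3.135, 0.002, 1.172]
wrist_force: [0.5, -0.0, 0.0]
gripper_width: 0.07
grasp_force: 0.0
[ 0.48788574 -0.3333744   0.27760482] [3.13775317e+00 1.64377918e-03 1.17203659e+00]
```

View pics/w7.png

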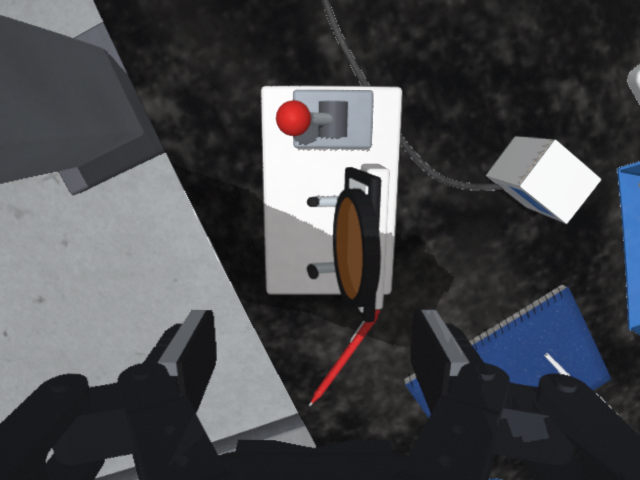

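The disc leans against the panel, amber centre near (350,245), standing on both pegs (ends at (313,202) and (313,271)). Checking its pose numerically, along with the toggle.

```bash
python3 - <<'E'
from h import *
a=np.radians(-23.0); X=np.array([np.cos(a),np.sin(a)]); Y=np.array([-X[1],X[0]]); O=np.array([.4925,-.3667])
f=np.load('w7.npz'); m=arm.camera_model('wrist'); c=(np.array(m['K']),np.array(m['dist_coeffs']),f['T']); P=cloud(c,f['D']); I=f['I']
S=np.stack([(P[...,:2]-O)@X,(P[...,:2]-O)@Y,P[...,2]],-1)
hsv=cv2.cvtColor(I,cv2.COLOR_RGB2HSV); h,s,v=[hsv[...,i].astype(int) for i in range(3)]
b=(h>5)&(h<22)&(s>100); b[:180]=0; b[310:]=0; b[:,:325]=0; b[:,370:]=0
A=S[b]; n=np.linalg.svd(A-A.mean(0))[2][2]; print(len(A),'mean',A.mean(0),'mid',(A.min(0)+A.max(0))/2,'n',n,'lean',np.arcsin(abs(n[2])),'yaw',n[1]/n[0])
box=np.zeros_like(b); box[180:325,325:395]=1
t=S[box&(S[...,2]>.115)]; print('top',t[:,2].max(),t[t[:,2]>t[:,2].max()-.003].mean(0))
r=((h<6)|(h>174))&(s>150)&(v>80); r[:95]=0; r[145:]=0; r[:,:270]=0; r[:,320:]=0; print('ball',np.median(S[r],0),S[r].min(0),S[r].max(0))
q=O+X*-.06+Y*.105; print('start push',q,'end',O+X*.03+Y*.105); go([*q,.16],1.169)
E
```

```text
Traceback (most recent call last):
numpy.linalg.LinAlgError: SVD did not converge
```

View pics/s7.png

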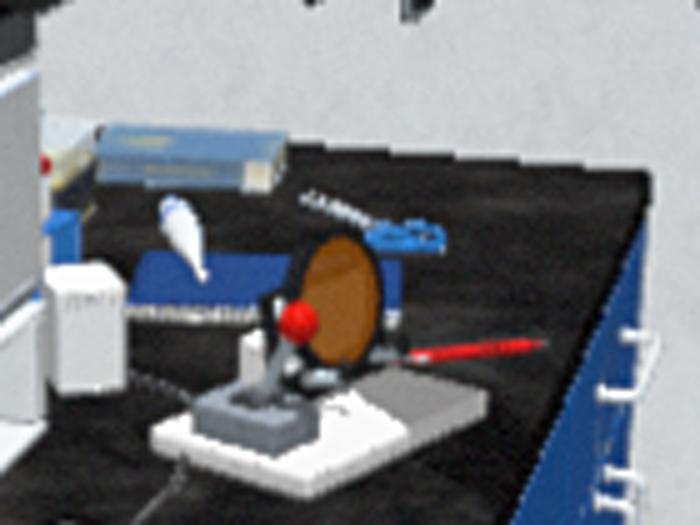

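The side crop shows the disc leaning back on the pegs with the gripper clear of it. I'll rerun the numbers with NaNs dropped.

```bash
python3 - <<'E'
from h import *
a=np.radians(-23.0); X=np.array([np.cos(a),np.sin(a)]); Y=np.array([-X[1],X[0]]); O=np.array([.4925,-.3667])
f=np.load('w7.npz'); m=arm.camera_model('wrist'); c=(np.array(m['K']),np.array(m['dist_coeffs']),f['T']); P=cloud(c,f['D']); I=f['I']
S=np.stack([(P[...,:2]-O)@X,(P[...,:2]-O)@Y,P[...,2]],-1); ok=np.isfinite(S[...,0])
hsv=cv2.cvtColor(I,cv2.COLOR_RGB2HSV); h,s,v=[hsv[...,i].astype(int) for i in range(3)]
b=(h>5)&(h<22)&(s>100)&ok; b[:180]=0; b[310:]=0; b[:,:325]=0; b[:,370:]=0
A=S[b]; n=np.linalg.svd(A-A.mean(0),full_matrices=False)[2][2]; print(len(A),'mean',A.mean(0),'mid',(A.min(0)+A.max(0))/2,'n',n,'lean',np.arcsin(abs(n[2])),'yaw',n[1]/n[0])
box=np.zeros_like(b); box[180:325,325:395]=1
t=S[box&ok&(S[...,2]>.115)]; print('top',t[:,2].max(),t[t[:,2]>t[:,2].max()-.003].mean(0))
r=((h<6)|(h>174))&(s>150)&(v>80)&ok; r[:95]=0; r[145:]=0; r[:,:270]=0; r[:,320:]=0; print('ball',np.median(S[r],0),S[r].min(0),S[r].max(0))
q=O+X*-.075+Y*.105; print('start push',q,'end',O+X*.03+Y*.105); go([*q,.16],1.169)
E
```

```text
2137 mean [ 0.01298693 -0.00103841  0.08006478] mid [ 0.01236606 -0.0005757   0.0808497 ] n [ 0.98192771 -0.00176187 -0.18924818] lean 0.1903964299452218 yaw -0.0017942935968264615
top 0.1313649376683239 [0.02419069 0.00038114 0.12923246]
ball [-0.03159255  0.10418568  0.11129529] [-0.04334267  0.09219189  0.10295773] [-0.01967901  0.11606286  0.11593763]
start push [ 0.4644889  -0.24074216] end [ 0.56114191 -0.28176892]
pos [ 0.4875 -0.3333  0.2759] rot [3.1403e+00 7.0000e-04 1.1716e+00] -> rows [ 0.0764 -0.0573  0.1158] turn 0.003 n 3.599276747243886 0.02118903415667006
```

Lean is 0.19 rad (0.18 expected) and the amber centre matches the rest point within 2 mm, so the disc is seated and free. Now the toggle, with the gripper closed.

```bash

python3 nudge.py '[[0.03,-0.025,0.02,0],[0.06,-0.05,0.04,0],[0.076,-0.057,0.08,0],[0.076,-0.057,0.115,0],[0.076,-0.057,0.115,0]]' 0
python3 nudge.py '[[0,0,0.03,0],[0,0,0.06,0],[0,0,0.075,0],[0,0,0.075,0],[0,0,0.075,0]]'
python3 nudge.py '[[0,0.01,0,0],[0,0.02,0,0],[0,0.03,0,0],[0,0.04,0,0],[0,0.05,0,0]]'
python3 nudge.py '[[0,0.006,0,0],[0,0.012,0,0],[0,0.018,0,0],[0,0.02,0,0],[0,0.02,0,0]]'
python3 -c "
from h import *
go([.4925+.01*.9205+.3907*.105,-.3667-.01*.3907+.9205*.105,.085],1.169)"
```

```text
time_s: 15.1
tool_pos: [0.4581, -0.2354, 0.1516]
ee_rot: [-3.125, -0.004, 1.173]
wrist_force: [-1.3, 0.1, -1.7]
gripper_width: 0.009
grasp_force: 0.0
time_s: 15.52
tool_pos: [0.4641, -0.2413, 0.0858]
ee_rot: [-3.14, -0.0, 1.171]
wrist_force: [-0.3, -0.1, 0.6]
gripper_width: 0.0001
grasp_force: 0.0
time_s: 15.93
tool_pos: [0.5117, -0.2614, 0.0884]
ee_rot: [3.139, 0.001, 1.171]
wrist_force: [-1.1, 0.4, 1.6]
gripper_width: 0.0001
grasp_force: 0.6
time_s: 16.35
tool_pos: [0.5292, -0.268, 0.0861]
ee_rot: [3.141, 0.0, 1.172]
wrist_force: [0.1, 0.0, -0.9]
gripper_width: -0.0002
grasp_force: 0.0
pos [ 0.5292 -0.268   0.0861] rot [3.1407e+00 1.0000e-04 1.1718e+00] -> rows [-0.0002  0.0147  0.0011] turn 0.003 n 0.35469201727569416 0.02221265178483378
```

Stand x is now about -0.005. I'll keep going until the stop is felt.

```bash

python3 nudge.py '[[0,0.004,0,0],[0,0.008,0,0],[0,0.01,0,0],[0,0.01,0,0]]'
python3 nudge.py '[[0,0.003,0,0],[0,0.005,0,0],[0,0.005,0,0]]'
```

```text
time_s: 16.68
tool_pos: [0.5381, -0.2715, 0.0856]
ee_rot: [-3.141, -0.0, 1.172]
wrist_force: [-0.2, 0.1, 0.1]
gripper_width: -0.0001
grasp_force: 0.1
time_s: 16.93
tool_pos: [0.5412, -0.2728, 0.0855]
ee_rot: [-3.139, -0.0, 1.172]
wrist_force: [-5.1, 2.3, 1.1]
gripper_width: 0.0
grasp_force: 2.4
```

```bash

python3 nudge.py '[[0,0.002,0,0],[0,0.003,0,0],[0,0.003,0,0]]'
python3 nudge.py '[[0,-0.02,0,0],[0,-0.04,-0.02,0],[0,-0.05,-0.06,0],[-0.03,-0.05,-0.1,0],[-0.06,-0.045,-0.14,0]]'
python3 nudge.py '[[-0.03,0.01,-0.03,0],[-0.03,0.01,-0.05,0],[-0.03,0.01,-0.05,0],[-0.03,0.01,-0.05,0]]'
python3 - <<'E'
from h import *
a=np.radians(-23.0); X=np.array([np.cos(a),np.sin(a)]); Y=np.array([-X[1],X[0]]); O=np.array([.4925,-.3667])
c=cam('wrist'); I,D=arm.capture('wrist'); cv2.imwrite('pics/w8.png',I[:,:,::-1]); P=cloud(c,D)
S=np.stack([(P[...,:2]-O)@X,(P[...,:2]-O)@Y,P[...,2]],-1); ok=np.isfinite(S[...,0])
hsv=cv2.cvtColor(I,cv2.COLOR_RGB2HSV); h,s,v=[hsv[...,i].astype(int) for i in range(3)]
r=((h<6)|(h>174))&(s>150)&(v>80)&ok&(abs(S[...,1]-.105)<.03)&(abs(S[...,0])<.06)&(S[...,2]>.08); print('ball',r.sum(),np.median(S[r],0))
b=(h>5)&(h<22)&(s>100)&ok&(abs(S[...,0]-.012)<.03)&(abs(S[...,1])<.05)&(S[...,2]>.03)
A=S[b]; n=np.linalg.svd(A-A.mean(0),full_matrices=False)[2][2]; print(len(A),'mid',(A.min(0)+A.max(0))/2,'lean',np.arcsin(abs(n[2])))
o=arm.observe();print(o['tool_pos'],o['time_s'])
E
```

```text
time_s: 17.18
tool_pos: [0.5415, -0.2729, 0.0854]
ee_rot: [-3.134, 0.0, 1.171]
wrist_force: [-10.7, 4.1, 5.1]
gripper_width: -0.0002
grasp_force: 6.0
time_s: 17.6
tool_pos: [0.4824, -0.3015, 0.2144]
ee_rot: [3.141, -0.0, 1.174]
wrist_force: [0.4, -0.2, 0.1]
gripper_width: 0.0003
grasp_force: 0.0
time_s: 17.93
tool_pos: [0.4813, -0.3353, 0.264]
ee_rot: [3.138, 0.001, 1.171]
wrist_force: [-0.4, 0.5, -0.8]
gripper_width: -0.0003
grasp_force: 0.0
ball 1037 [0.03144674 0.10423824 0.11017384]
2525 mid [ 0.01217175 -0.00056824  0.08002721] lean 0.19210656426643613
[ 0.48076555 -0.3342239   0.26237103] 17.9833
```

View pics/w8.png

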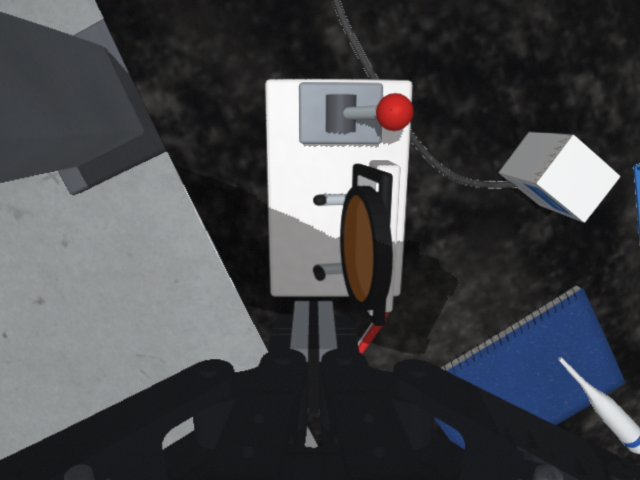

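The toggle ball is at (394,111), fully over with the stop felt. The disc still leans on the panel at (360,248), and the gripper is clear. Handing in.

```bash
python3 -c "
from workcell import arm
print(arm.sign_off())"
```

```text
the job is handed in; nothing more can be done
None
```

I handed the job in at about 18 s: the latch is out against its stop (about 30 mm measured), the disc leans flat on both pegs against the lamp panel, and I flipped the toggle fully over after letting go.

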